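# Close and lock the sample transport case

### The job

Lift the lid off the bench, fit it fully home on the open sample case (lower it on, do not drop it) and let go of it. Then take the lid's captive screw-knob, push it down and turn it clockwise through its quarter turn so that it catches and holds the lid shut, and let go. Leave the other things on the bench where they are.

Things in the scene. Friction and masses are not known exactly. Their poses are not given: they have to be found in the camera images.
- case: Open white plastic case fixed to the bench, 190 (x) by 130 (y) by 70 mm high, walls 6 mm (inside 178 by 118), vials standing inside. In its middle a steel socket with a slot 14 mm wide along y between two ledges, 10 to 15 mm below the rim. Origin: centre of its underside, z up. On either side of the bench, turned up to 0.4 rad.
- case_rim (a point): Centre of the case's open mouth, at rim height (70 mm above the bench); axes as the case.
- lid: Loose grey lid, plate 194 (x) by 134 (y) by 6 mm; under it a lip 14 mm deep, 172 by 112 mm outside (3 mm play each side in the case). About 0.34 kg. Starts on its lip on the bench, right way up, handle (at its -x end) towards the robot within 0.6 rad; black knob in its middle. Origin: centre of the lip's lower edge, 20 mm below the plate's top, z up. Fits either way round.
- lid_handle (a point): Centre of the bar of the lid's handle, 72 mm to -x of the lid's middle and 31 mm above the plate's top. The bar runs along the lid's y: 80 mm long, 14 mm thick (x), 18 mm high, on two end posts; axes as the lid.
- lid_under (a point): Middle of the underside of the lid's plate, 14 mm above the lip's lower edge; coincides with point case_rim when the lid is home. Axes as the lid.
- knob_grip (a point): Where to grip the captive knob, on its axis; moves and turns with it. Black T-bar, 66 mm long along this point's y, 18 mm thick (x), from 20 mm below to 14 mm above this point, on a thin stem. The point is 38 mm above the plate's top with the knob up, 23 mm with it fully down. At the start the T-bar lies along the lid's y, like the handle's bar.
- knob (a joint): How far the knob is pushed down, m: 0 up (held by a spring), 0.015 fully down. The spring takes about 3 N at first, 10 N fully down. Its cross-pin under the lid goes down the case's slot; pushed 13 mm or more it can be turned under the ledges, where the spring then holds it at about 0.012.
- knob_turn (a joint): Turn of the knob about the vertical, rad, clockwise seen from above: 0 at the start (pin in line with the slot), 1.57 at the stop. Turned by 1.2 or more counts as locked. Turned before it is pushed down, the pin lands on the ledges and does not go in.
- spray: White spray bottle, 60 mm across, 190 mm tall, standing near the far edge. Leave it alone. Origin: centre of its underside.
- vial: Amber sample vial, 28 mm across, 60 mm tall, standing between case and lid, nearer the robot. Leave it alone. Origin: centre of its underside.
- mask: Clear open tube, 76 mm across, 100 mm tall, standing at the near left. Leave it alone. Origin: centre of its underside.
- pick: Screwdriver, 170 mm long, lying at the near right. Leave it alone. Origin: centre of its underside.
- pot: Clear sample pot with white cap, 50 mm across, 70 mm tall, standing between case and lid, farther out. Leave it alone. Origin: centre of its underside.
There are look-alikes about, which are no part of the job. What is shaped like the case but purple is not meant.

How it is judged (in metres and radians):
On the way:
1. the lid is home on the case and the fingers are off it, the knob not yet turned (horizontal distance between lid_under and case_rim below 0.007 m and z of lid_under in the frame of case_rim between -0.004 and 0.004 m and angle between the x axis of lid and the x axis of case, either way round below 0.08 rad and angle between lid's own z axis and vertical below 0.04 rad and contact force between the fingers and lid below 0.3 N and value of joint knob_turn below 0.5 rad), for 0.2 s.
At the end, for the whole second after the job is handed in: The lid lies home on the case (plate on the rim within 4 mm, centred within 7 mm, in line within 0.08 rad, level within 0.04 rad), at rest, and its knob is caught in the socket: more than 10 mm down and turned more than 1.2 rad clockwise (horizontal distance between lid_under and case_rim below 0.007 m and z of lid_under in the frame of case_rim between -0.004 and 0.004 m and angle between the x axis of lid and the x axis of case, either way round below 0.08 rad and angle between lid's own z axis and vertical below 0.04 rad and value of joint knob above 0.01 m and value of joint knob_turn above 1.2 rad and linear speed of lid below 0.01 m/s); the robot touches nothing.
It fails at once if the lid was dropped (faster than 0.6 m/s with no finger on it) (linear speed of lid above 0.6 m/s and contact force between the fingers and lid below 0.1 N).
It fails at once if another thing on the bench was moved by more than 40 mm (distance of any of spray, vial, mask, pick, pot from where it was at the start of the episode above 0.04 m).
It also fails if it takes over 58 s, if anything falls off the work surface, if the arm or the gripper's body presses on something with over 40 N, if the wrist force passes 120 N, or if a joint passes its speed limit or range.

### The arm

A 6-joint arm with a two-finger parallel gripper is mounted at the origin on the work surface. World frame = base frame: x ahead of the robot, y to its left, z up, the work surface at z = 0. Lengths are in mm, angles in rad, forces in N, time in s.
With the tool pointing down it reaches from about 325 to 1000 mm from the base axis. Payload 5.1 kg.
Tool frame: the origin (TCP) lies where the fingers leave the gripper's body, on its centre line; the fingertips stand 73 mm ahead of it and the grasp point (between the pads) lies hold_point_z ahead of it (hold_point_z is the distance from the TCP to the grasp point, in mm); z points along the fingers, y is the line along which they close (so a half turn about z gives the same grasp; the last joint's range is limited). The gripper opens to 85 mm and grips with 20 to 120 N. Pads are 22 mm wide; open, the fingers measure 114 mm over their backs; the gripper's body (76 mm by 85 mm) begins 54 mm behind the grasp point. The pads swing forward as they close: fully open they stand 13 mm farther back than shut.
Start: joints at [-1.256, 0.124, 1.65, -0, 1.367, -0.083], TCP at [251.772, -599.247, 303.922] pointing down, gripper open.
Joint ranges: [-2.61, 2.61], [-1.02, 2.33], [0.03, 2.71], [-1.35, 4.49], [0.32, 2.68], [-2.91, 2.91]. Speed limits (rad/s): [2.57, 2.57, 3.14, 3.14, 3.14, 3.14].

### API

Orientations are given as [roll, pitch, yaw] about the fixed x, y, z axes, in that order (R = Rz(yaw) Ry(pitch) Rx(roll)).
In Python, from bench import get_state, snapshot, job_done, recognise, spot_point, hold_point_z gives the robot as it stands.
- The arm moves only by the tool arm_command, never from a script. Its argument "increments" is a list of rows, each an object with "travel": the shift along the tool's x, y, z in m, a list of three; "twist": the turn about the tool's z in rad; "hand": the opening, from 0 (shut) to 1 (fully open). A call has 1 to 10 rows; each row is the pose to reach, as a shift and turn from the pose commanded when the call began, along the tool's axes at that moment; what a row does not reach only later rows make up. A row lasts 1/12 s, in which the tool goes at most 41.7 mm and 7.16 degrees, less where a joint would pass 70% of its speed; a pose out of reach is approached as far as the arm can. A call with a gripper value outside its range is refused whole. The fingers move at their own pace and stop on an object; the grip force is fixed at half the most. Time passes only in rows, so rows that repeat a pose let the fingers close. It gives the time, the measured TCP pose, the force, the opening and the grip force at its end, in the units of the state.
- get_state(): the state, without advancing time (a new reading comes with each control period).
- snapshot(name): name is "scene" or "top" or "wrist"; returns a dict with "img" (400x640x3 uint8, red, green, blue), "K" (3x3 intrinsics, pixels), "R" (3x3) and "t" (3): a world point X has camera coordinates R X + t. Camera axes: x right, y down, z forward; pixel columns grow to the right and rows downward; lengths in mm; the calibration is good to about 2 mm. A picture is of the moment at which its call begins. There is no depth.
- job_done(): hands the job in; it is judged then, once.
Trained networks look in the newest picture that a camera, given by its name, has taken for a name from the list of things; names that differ only in an ending like _2 or _b are one class to them, and where a whole thing is asked for, a point or a joint stands for the part that bears it (a point fixed in the world has none). Each returns a list of dicts, best first, with "score" (0 to 1); they miss things now and then, are a little off and sometimes report something else, mostly with a low value. They report only what shows in the picture. A call takes as long as a camera call. They do not tell look-alikes from the thing itself.
- recognise(camera, label): "position" ([column, row] in pixels, amid what is visible of it).
- spot_point(camera, label): "position" ([column, row] in pixels: a listed point, or the origin of a listed thing).
The state is a dict: "time": time; "joint_positions": joint angles; "qvel": joint speeds; "effort": joint torques, N m; "eef_pos": TCP position; "tcp_rot": TCP orientation; "contact_force": force on the tool from outside, world axes, zero at the start; "ft_torque": the same for the moment, N m; "grip_width": finger opening in mm; "gripper_force": force on a finger pad.
Only numpy, scipy, OpenCV 4.12 (cv2) and the standard library are available. Lean on these libraries where they do the work, as an engineer would, in place of code of your own. Each camera call takes 0.05 s, during which the arm holds its last target. There are 200 camera calls.

## Working session

There is one attempt and no reset: what is moved stays moved. The work goes in short steps, Python scripts to look and compute and a tool call to move; the robot and the scene stay as the last step left them, time stands still between calls to the robot, and variables do not carry over. Pictures are saved under pics/ and viewed, at most 10 in all, crops included, and the job is handed in when it is done.

Besides the shell and the picture viewer there is one more tool, called after "Request:" as name(argument=value, ...) on one line, values as JSON. arm_command: Moves the arm, as the interface text tells. Its arguments: {"type":"object","properties":{"increments":{"type":"array","items":{"type":"object","properties":{"travel":{"type":"array","items":{"type":"number"}},"twist":{"type":"number"},"hand":{"type":"number"}}}}},"required":["increments"]}

```bash
mkdir -p pics; ls; cat > h.py <<'E'
import numpy as np, cv2
from bench import *
def ray(s,p,z):
    K,R,t=map(np.array,(s["K"],s["R"],s["t"]))
    d=R.T@np.linalg.solve(K,[p[0],p[1],1.]); c=-R.T@t
    return (c+d*(z-c[2])/d[2])
def proj(s,X):
    K,R,t=map(np.array,(s["K"],s["R"],s["t"])); q=K@(R@np.array(X,float)+t); return q[:2]/q[2]
E
python3 - <<'E'
from h import *
print(get_state(), hold_point_z() if callable(hold_point_z) else hold_point_z)
for c in ("top","scene"):
    s=snapshot(c); cv2.imwrite(f"pics/{c}0.png",s["img"][:,:,::-1])
    C=-np.array(s["R"]).T@np.array(s["t"]); print(c,C.round())
    for l,z in (("case_rim",70),("case",0),("lid",0),("lid_under",14),("lid_handle",51),("knob_grip",58),("vial",0),("pot",0),("spray",0),("mask",0),("pick",0)):
        for r in spot_point(c,l)[:3]: print(l,np.round(r["position"],1),round(r["score"],2),ray(s,r["position"],z).round(1))
E
```

```text
pics
{'time': 0.0, 'joint_positions': array([-1.25559360e+00,  1.24498914e-01,  1.65172047e+00,  3.35038226e-06,
        1.36749523e+00, -8.25984431e-02]), 'qvel': array([ 1.41577980e-03, -1.23097207e-03,  8.66879495e-05, -1.76843545e-04,
        6.72977143e-04, -1.12329109e-03]), 'effort': array([ 1.39497133e-03, -4.23607850e+01, -3.65451837e+01, -3.52930506e-06,
        6.99888435e-03,  5.13803144e-06]), 'eef_pos': array([ 251.63140068, -598.80073373,  302.62939872]), 'tcp_rot': array([-3.13947820e+00, -1.78339815e-04,  3.97800306e-01]), 'contact_force': array([-1.1681542 , -0.6325859 ,  0.75262006]), 'ft_torque': array([ 0.01190756, -0.03094486, -0.0123983 ]), 'gripper_force': 0.0, 'grip_width': 84.88614207211707} 53.900000000000006
top [ 399.   -7. 1069.]
case_rim [187.1 315.8] 0.93 [172.3 321.5  70. ]
case_rim [258.6 189.3] 0.74 [492.  154.3  70. ]
case_rim [307.5  91.5] 0.32 [750.1  35.7  70. ]
case [265.9 193.2] 0.94 [488.2 145.3   0. ]
case [197.1 308.3] 0.82 [176.5 318.7   0. ]
lid [387.8 187.9] 0.71 [ 509.7 -186.1    0. ]
lid_under [387.6 183.8] 0.96 [ 519.3 -183.2   14. ]

[... 496 characters left out ...]
393.6 -428.     0. ]
scene [1333.  459.  784.]
case_rim [360.2 223.7] 0.96 [495.5 149.4  70. ]
case_rim [458.4 176.7] 0.79 [158.3 316.6  70. ]
case [453.2 199.3] 0.86 [175.4 318.5   0. ]
case [359.8 241.3] 0.7 [482.1 147.3   0. ]
lid [246.4 212.7] 0.74 [ 520.7 -187.7    0. ]
lid_under [248.4 207.7] 0.76 [ 513.2 -184.5   14. ]
lid_handle [249.  183.7] 0.81 [ 455.1 -218.9   51. ]
knob_grip [248.  197.5] 0.71 [ 521.6 -175.7   58. ]
vial [319.1 219.7] 0.58 [451.3  10.3   0. ]
pot [279.5 261.3] 0.65 [646.5  -0.   -0. ]
pot [248.3 214.6] 0.65 [ 525.5 -177.8    0. ]
spray [266.5 300.9] 0.71 [770.5  41.4   0. ]
mask [472.5 245.2] 0.74 [357.3 414.    0. ]
pick [209.5 170.9] 0.7 [ 392.8 -421.9    0. ]
```

```bash
python3 - <<'E'
import cv2
i=cv2.imread("pics/top0.png"); cv2.imwrite("pics/top0c.png",cv2.resize(i[60:360,130:530],None,fx=2,fy=2,interpolation=cv2.INTER_CUBIC))
E
```

```text
(no output)
```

View pics/top0c.png

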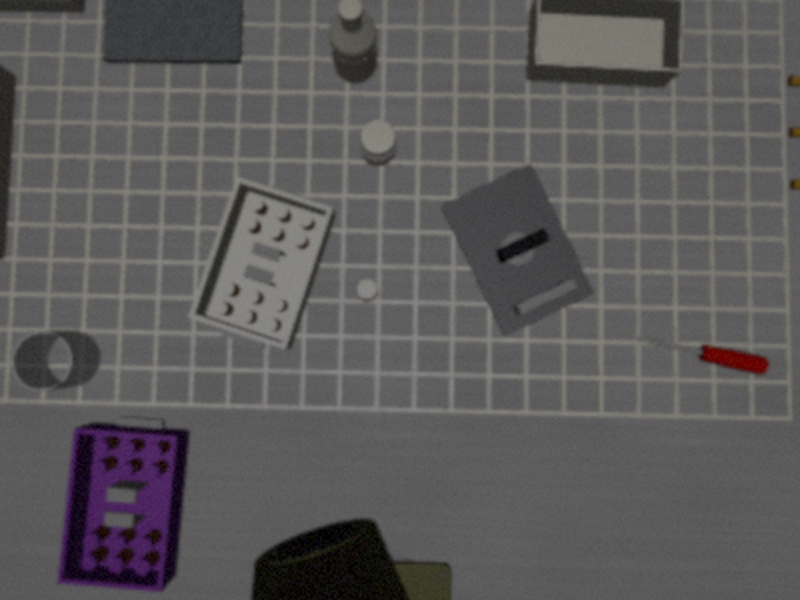

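The crop shows two things shaped like a case. The white one at full-frame pixel (261,192) is open, with vials, a slotted socket and a white rim, so it fits the description. The purple one at (191,313) is the look-alike. The grey lid is at (388,185), with the black knob at (391,182) and the handle at (403,209). This enlarged crop confirms the white case.

Next I fit both outlines.

```bash
python3 - <<'E'
from h import *
print(type(hold_point_z))
s=snapshot("top"); g=lambda L:[(130+a/2,60+b/2) for a,b in L]
for n,L,z in (("lid",[(503,334),(592,293),(530,166),(442,207)],20),("case",[(192,315),(290,348),(333,209),(242,181)],70)):
    P=np.array([ray(s,p,z)[:2] for p in g(L)]); c=P.mean(0)
    e=(P[2]+P[3]-P[0]-P[1])/2; w=(P[0]+P[3]-P[1]-P[2])/2
    print(n,P.round().tolist(),c.round(1),"len",np.hypot(*e).round(),np.hypot(*w).round(),"yaw",np.arctan2(e[1],e[0]).round(3),(np.arctan2(w[1],w[0])-np.pi/2).round(3))
E
```

```text
<class 'float'>
lid [[403.0, -167.0], [460.0, -284.0], [630.0, -201.0], [571.0, -84.0]] [ 516.1 -184. ] len 188.0 131.0 yaw 0.457 0.455
case [[418.0, 235.0], [380.0, 109.0], [558.0, 59.0], [592.0, 177.0]] [486.9 145. ] len 184.0 127.0 yaw -0.295 -0.29
```

Request:
arm_command(increments=[{"travel": [0.332,-0.276,0],"twist": -1.63,"hand": 0.6},{"travel": [0.332,-0.276,0],"twist": -1.63,"hand": 0.6},{"travel": [0.332,-0.276,0],"twist": -1.63,"hand": 0.6},{"travel": [0.332,-0.276,0],"twist": -1.63,"hand": 0.6},{"travel": [0.332,-0.276,0],"twist": -1.63,"hand": 0.6},{"travel": [0.332,-0.276,0],"twist": -1.63,"hand": 0.6},{"travel": [0.332,-0.276,0],"twist": -1.63,"hand": 0.6},{"travel": [0.332,-0.276,0],"twist": -1.63,"hand": 0.6},{"travel": [0.332,-0.276,0],"twist": -1.63,"hand": 0.6},{"travel": [0.332,-0.276,0],"twist": -1.63,"hand": 0.6}])

```text
time: 2.08
eef_pos: [444.4, -227.6, 304.3]
tcp_rot: [3.141, 0.001, 1.654]
contact_force: [1.3, -0.8, 0.7]
grip_width: 51.5
gripper_force: 0.0
```

```bash
python3 - <<'E'
from h import *
s=snapshot("wrist"); print((-np.array(s["R"]).T@np.array(s["t"])).round(), np.array(s["R"]).round(2).tolist(), np.array(s["K"]).round().tolist())
E
```

```text
[ 439. -159.  374.] [[1.0, 0.08, 0.0], [0.08, -0.96, 0.27], [0.02, -0.27, -0.96]] [[350.0, 0.0, 319.0], [0.0, 350.0, 194.0], [0.0, 0.0, 1.0]]
```

Request:
arm_command(increments=[{"travel": [0,0,0],"twist": -0.37,"hand": 0.6},{"travel": [0,0,0],"twist": -0.37,"hand": 0.6},{"travel": [0,0,0],"twist": -0.37,"hand": 0.6},{"travel": [0,0,0],"twist": -0.37,"hand": 0.6}])

```text
time: 2.47
eef_pos: [444.0, -229.4, 304.1]
tcp_rot: [3.142, 0.0, 2.02]
contact_force: [-0.2, 0.3, -0.2]
grip_width: 50.9
gripper_force: 0.0
```

```bash
python3 - <<'E'
from h import *
s=snapshot("wrist"); cv2.imwrite("pics/w1.png",s["img"][:,:,::-1])
for l,z in (("lid_under",14),("lid_handle",51),("knob_grip",58)):
    for r in spot_point("wrist",l)[:2]: print(l,np.round(r["position"],1),round(r["score"],2),ray(s,r["position"],z).round(1))
np.savez("w1.npz",**s); st=get_state(); print(st["eef_pos"],st["tcp_rot"])
E
```

```text
lid_under [400.9 154.8] 0.71 [ 517.7 -184.1   14. ]
lid_handle [333.3 162.9] 0.72 [ 453.7 -216.5   51. ]
knob_grip [413.7 160.1] 0.69 [ 518.  -181.2   58. ]
[ 443.86908752 -229.80471606  303.9657632 ] [3.14158057e+00 6.57668523e-05 2.01506676e+00]
```

View pics/w1.png

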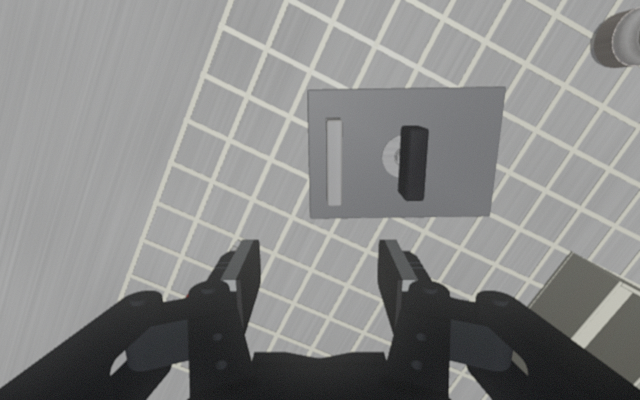

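The wrist picture shows the lid plate with corners at (308,90), (505,87), (490,216) and (311,218). The handle bar is at x≈334 (y 118–206), and the knob bar is at (413,163) and parallel to it.

```bash
python3 - <<'E'
from h import *
s=dict(np.load("w1.npz"))
P=np.array([ray(s,p,20)[:2] for p in [(308,90),(505,87),(490,216),(311,218)]]); c=P.mean(0)
e=(P[1]+P[2]-P[0]-P[3])/2; w=(P[0]+P[1]-P[2]-P[3])/2
y=np.arctan2(e[1],e[0]); print(c,np.hypot(*e),np.hypot(*w),y,np.arctan2(w[1],w[0])-np.pi/2)
print("handle", c-72*np.array([np.cos(y),np.sin(y)]), "bartop",np.mean([ray(s,p,60)[:2] for p in [(327,118),(341,118),(341,206),(329,206)]],0))
st=get_state(); yw=st["tcp_rot"][2]; d=(c-72*np.array([np.cos(y),np.sin(y)]))-st["eef_pos"][:2]
print(d@[np.cos(yw),np.sin(yw)], d@[np.sin(yw),-np.cos(yw)])
E
```

```text
[ 518.72433372 -183.81251058] 191.53073974361908 132.08775880343197 0.4619174597345229 0.4685939883268029
handle [ 454.26996266 -215.90042185] bartop [ 453.89099589 -215.21796694]
8.08423914568868 15.367259952914047
```

Request:
arm_command(increments=[{"travel": [0.008,0.0155,0.04],"twist": -0.02,"hand": 0.6},{"travel": [0.008,0.0155,0.08],"twist": -0.02,"hand": 0.6},{"travel": [0.008,0.0155,0.12],"twist": -0.02,"hand": 0.6},{"travel": [0.008,0.0155,0.15],"twist": -0.02,"hand": 0.6},{"travel": [0.008,0.0155,0.175],"twist": -0.02,"hand": 0.6},{"travel": [0.008,0.0155,0.19],"twist": -0.02,"hand": 0.6},{"travel": [0.008,0.0155,0.199],"twist": -0.02,"hand": 0.6},{"travel": [0.008,0.0155,0.199],"twist": -0.02,"hand": 0.6},{"travel": [0.008,0.0155,0.199],"twist": -0.02,"hand": 0.6}])

```text
time: 3.42
eef_pos: [454.7, -216.0, 105.3]
tcp_rot: [3.141, 0.0, 2.037]
contact_force: [1.3, -0.6, 0.5]
grip_width: 51.5
gripper_force: 0.0
```

Request:
arm_command(increments=[{"travel": [0,0,0],"twist": 0,"hand": 0.3},{"travel": [0,0,0],"twist": 0,"hand": 0.0},{"travel": [0,0,0],"twist": 0,"hand": 0.0},{"travel": [0,0,0],"twist": 0,"hand": 0.0},{"travel": [0,0,0],"twist": 0,"hand": 0.0},{"travel": [0,0,0],"twist": 0,"hand": 0.0},{"travel": [0,0,0],"twist": 0,"hand": 0.0}])

```text
time: 4.0
eef_pos: [455.2, -216.4, 106.6]
tcp_rot: [3.141, 0.002, 2.038]
contact_force: [-2.3, -0.8, 6.5]
grip_width: 12.9
gripper_force: 60.2
```

Request:
arm_command(increments=[{"travel": [0,0,-0.006],"twist": 0,"hand": 0.0},{"travel": [0,0,-0.014],"twist": 0,"hand": 0.0},{"travel": [0,0,-0.026],"twist": 0,"hand": 0.0},{"travel": [0,0,-0.045],"twist": 0,"hand": 0.0},{"travel": [0,0,-0.07],"twist": 0,"hand": 0.0},{"travel": [0,0,-0.1],"twist": 0,"hand": 0.0},{"travel": [0,0,-0.13],"twist": 0,"hand": 0.0},{"travel": [0,0,-0.15],"twist": 0,"hand": 0.0},{"travel": [0,0,-0.16],"twist": 0,"hand": 0.0},{"travel": [0,0,-0.16],"twist": 0,"hand": 0.0}])

```text
time: 4.83
eef_pos: [455.4, -216.1, 268.4]
tcp_rot: [3.138, 0.005, 2.038]
contact_force: [0.6, 0.3, -3.3]
grip_width: 13.1
gripper_force: 58.8
```

```bash
python3 - <<'E'
from h import *
s=snapshot("wrist"); cv2.imwrite("pics/w2.png",s["img"][:,:,::-1]); np.savez("w2.npz",**s); st=get_state(); print(st)
E
```

```text
{'time': 4.8833, 'joint_positions': array([-5.49682270e-01, -1.80874784e-01,  2.01302093e+00, -1.01932844e-04,
        1.30739123e+00, -1.01676009e+00]), 'qvel': array([-0.00039076,  0.03184095,  0.04992555, -0.00071238, -0.00300778,
        0.00071355]), 'effort': array([ 3.24098754e-02, -3.09926105e+01, -3.97586024e+01,  2.20097811e-01,
       -1.17249861e-01,  2.84846450e-03]), 'eef_pos': array([ 454.64298426, -215.70883808,  265.94440756]), 'tcp_rot': array([3.14059506e+00, 1.79962858e-03, 2.03789968e+00]), 'contact_force': array([ 0.12957475, -0.7699687 , -4.24449454]), 'ft_torque': array([-0.1323112 ,  0.16128312,  0.03641759]), 'gripper_force': 58.716362714767456, 'grip_width': 13.020112432682591}
```

View pics/w2.png

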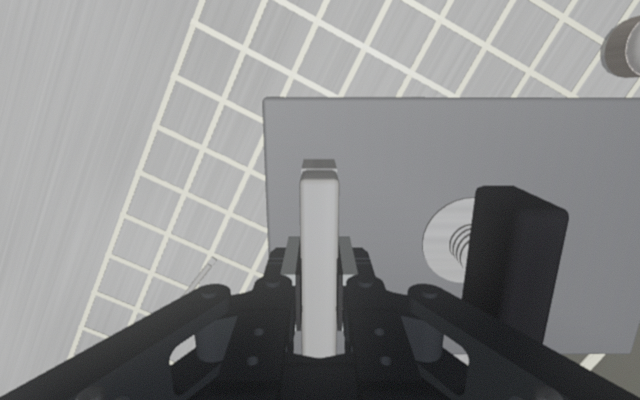

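Request:
arm_command(increments=[{"travel": [0.003,0.005,-0.02],"twist": 0,"hand": 0.0},{"travel": [0.01,0.017,-0.045],"twist": 0.03,"hand": 0.0},{"travel": [0.021,0.035,-0.067],"twist": 0.08,"hand": 0.0},{"travel": [0.034,0.058,-0.077],"twist": 0.14,"hand": 0.0},{"travel": [0.048,0.082,-0.077],"twist": 0.2,"hand": 0.0},{"travel": [0.063,0.107,-0.077],"twist": 0.26,"hand": 0.0},{"travel": [0.078,0.132,-0.077],"twist": 0.32,"hand": 0.0},{"travel": [0.093,0.157,-0.077],"twist": 0.38,"hand": 0.0},{"travel": [0.108,0.182,-0.077],"twist": 0.44,"hand": 0.0},{"travel": [0.122,0.207,-0.077],"twist": 0.5,"hand": 0.0}])

```text
time: 5.72
eef_pos: [584.0, -11.8, 338.3]
tcp_rot: [-3.136, -0.001, 1.535]
contact_force: [0.4, -0.3, -3.0]
grip_width: 13.0
gripper_force: 58.8
```

```bash
python3 - <<'E'
from h import *
st=get_state();yw=st["tcp_rot"][2]; d=np.array([657,98,341])-st["eef_pos"]; print(st["eef_pos"],yw,d@[np.cos(yw),np.sin(yw),0], d@[np.sin(yw),-np.cos(yw),0], -d[2], yw-1.28)
s=dict(np.load("w2.npz")); y=2.038-np.pi/2; h=np.array([454.6,-215.7]); R=np.array([[np.cos(y),-np.sin(y)],[np.sin(y),np.cos(y)]])
for t in (0,.02,.04):  # tilt about bar: far end down
  for p in [(-25,67),(121.5-0+47.5,-67)]:
    z=266-53.9-31-t*p[0]; print(t,proj(s,[*(h+R@[p[0],p[1]]),z]).round(1))
E
```

```text
[583.96790385 -11.83664777 338.3137298 ] 1.5350665795230183 112.37540884905665 69.06188346264248 -2.6862702047293965 0.25506657952301826
0 [257.8  96. ]
0 [628.8 353.3]
0.02 [257.6  96. ]
0.02 [623.6 348.9]
0.04 [257.4  96. ]
0.04 [618.5 344.6]
```

Request:
arm_command(increments=[{"travel": [0.015,0.01,-0.003],"twist": 0.05,"hand": 0.0},{"travel": [0.034,0.021,-0.003],"twist": 0.1,"hand": 0.0},{"travel": [0.054,0.033,-0.003],"twist": 0.15,"hand": 0.0},{"travel": [0.074,0.045,-0.003],"twist": 0.2,"hand": 0.0},{"travel": [0.092,0.057,-0.003],"twist": 0.24,"hand": 0.0},{"travel": [0.105,0.065,-0.003],"twist": 0.255,"hand": 0.0},{"travel": [0.112,0.069,-0.003],"twist": 0.255,"hand": 0.0},{"travel": [0.112,0.069,-0.003],"twist": 0.255,"hand": 0.0},{"travel": [0.112,0.069,-0.003],"twist": 0.255,"hand": 0.0}])

```text
time: 6.47
eef_pos: [656.4, 96.0, 342.7]
tcp_rot: [-3.138, 0.002, 1.284]
contact_force: [1.2, -0.5, -3.3]
grip_width: 12.8
gripper_force: 58.9
```

```bash
python3 - <<'E'
from h import *
s=snapshot("wrist"); cv2.imwrite("pics/w3.png",s["img"][:,:,::-1]); np.savez("w3.npz",**s); st=get_state(); print(st["eef_pos"],st["tcp_rot"])
for r in spot_point("wrist","case_rim")[:2]: print(np.round(r["position"],1),round(r["score"],2),ray(s,r["position"],70).round(1))
E
```

```text
[656.44121935  95.62872686 343.38021753] [-3.13898149e+00  1.26106123e-03  1.28279123e+00]
[143.5 163. ] 0.68 [489.9 149.   70. ]
```

View pics/w3.png

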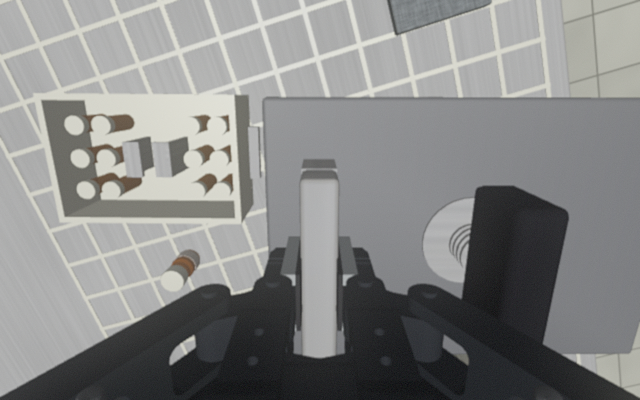

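```bash
python3 - <<'E'
import cv2
i=cv2.imread("pics/w3.png"); cv2.imwrite("pics/w3c.png",cv2.resize(i[80:240,20:280],None,fx=3,fy=3,interpolation=cv2.INTER_CUBIC))
E
```

```text
(no output)
```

View pics/w3c.png

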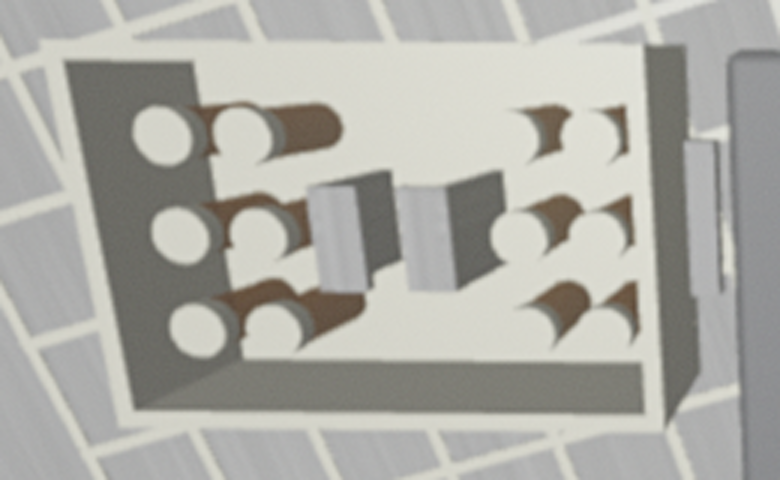

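The zoomed crop shows the rim's outer corners, in full-frame pixels, at about (33.7,93.3), (235.3,94.3), (241.3,223.3) and (59.7,222). The slot between the two ledges runs along the short side.

```bash
python3 - <<'E'
from h import *
s=dict(np.load("w3.npz"))
f=lambda L:np.array([ray(s,(20+a/3,80+b/3),70)[:2] for a,b in L])
P=f([(41,40),(646,43),(664,430),(119,426)]); c=P.mean(0)
e=(P[1]+P[2]-P[0]-P[3])/2; w=(P[0]+P[1]-P[2]-P[3])/2
y=np.arctan2(e[1],e[0]); print(c,np.hypot(*e),np.hypot(*w),y,np.arctan2(w[1],w[0])-np.pi/2)
# lid in hand, plate top corners
st=get_state(); yw=st["tcp_rot"][2]; zt=st["eef_pos"][2]-53.9-31
Q=np.array([ray(s,p,zt)[:2] for p in [(264,98),(640,98),(270,250)]]); ly=np.arctan2(*(Q[1]-Q[0])[::-1])
print("lid top edge yaw",ly,"left",np.arctan2(*(Q[0]-Q[2])[::-1])-np.pi/2,"tool",yw-np.pi/2)
R=np.array([[np.cos(ly),-np.sin(ly)],[np.sin(ly),np.cos(ly)]])
print("handle from TL corner",Q[0]+R@[25,-67],"tcp",st["eef_pos"])
E
```

```text
[489.93178778 150.59457866] 190.2146096737658 129.45058014137535 -0.293199027007069 -0.3018193038948678
lid top edge yaw -0.28740464249200975 left -0.2891649637025002 tool -0.28851516559201995
handle from TL corner [658.58062553  96.100683  ] tcp [656.50451848  95.35716306 343.97860194]
```

Request:
arm_command(increments=[{"travel": [0.0,-0.01,0.0],"twist": 0.003,"hand": 0.0},{"travel": [0.001,-0.033,0.0],"twist": 0.006,"hand": 0.0},{"travel": [0.002,-0.065,0.0],"twist": 0.009,"hand": 0.0},{"travel": [0.003,-0.1,0.0],"twist": 0.009,"hand": 0.0},{"travel": [0.004,-0.135,0.01],"twist": 0.009,"hand": 0.0},{"travel": [0.005,-0.17,0.03],"twist": 0.009,"hand": 0.0},{"travel": [0.0055,-0.203,0.055],"twist": 0.009,"hand": 0.0},{"travel": [0.0055,-0.23,0.085],"twist": 0.009,"hand": 0.0},{"travel": [0.0055,-0.245,0.105],"twist": 0.009,"hand": 0.0},{"travel": [0.0055,-0.2485,0.115],"twist": 0.009,"hand": 0.0}])

```text
time: 7.4
eef_pos: [415.8, 171.6, 226.2]
tcp_rot: [-3.136, 0.003, 1.275]
contact_force: [0.6, -0.7, -5.0]
grip_width: 13.0
gripper_force: 59.2
```

Request:
arm_command(increments=[{"travel": [0,0,0.01],"twist": 0,"hand": 0.0},{"travel": [0,0,0.02],"twist": 0,"hand": 0.0},{"travel": [0,0,0.03],"twist": 0,"hand": 0.0},{"travel": [0,0,0.035],"twist": 0,"hand": 0.0},{"travel": [0,0,0.035],"twist": 0,"hand": 0.0},{"travel": [0,0,0.035],"twist": 0,"hand": 0.0}])

```text
time: 7.9
eef_pos: [421.1, 171.8, 195.1]
tcp_rot: [-3.142, 0.0, 1.273]
contact_force: [0.3, 0.4, -4.1]
grip_width: 12.9
gripper_force: 59.3
```

```bash
python3 - <<'E'
from h import *
st=get_state();yw=st["tcp_rot"][2]; d=np.array([420,171.3])-st["eef_pos"][:2]; print(st["eef_pos"],st["tcp_rot"],d@[np.cos(yw),np.sin(yw)], d@[np.sin(yw),-np.cos(yw)],st["contact_force"])
s=snapshot("wrist"); np.savez("w4.npz",**s); cv2.imwrite("pics/w4.png",s["img"][:,:,::-1])
E
```

```text
[421.06511377 171.83811974 195.07078877] [-3.14157289e+00  5.19759991e-05  1.27311689e+00] -0.8268535914742059 -0.8604378751214853 [ 0.33206089  0.4056641  -4.13882266]
```

View pics/w4.png

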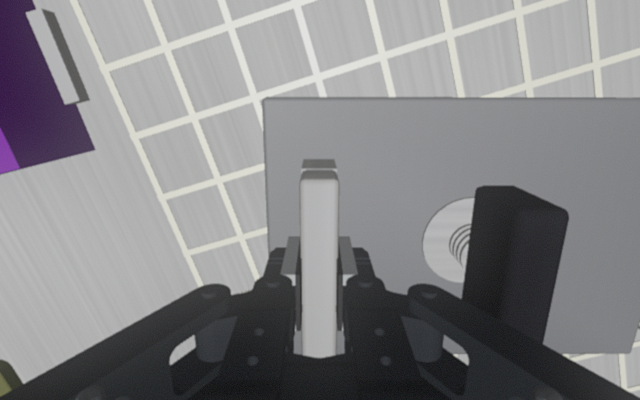

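The lid covers the case completely, with none of the white rim showing. I lower it slowly.

Request:
arm_command(increments=[{"travel": [-0.0007,-0.0008,0.005],"twist": 0,"hand": 0.0},{"travel": [-0.0007,-0.0008,0.01],"twist": 0,"hand": 0.0},{"travel": [-0.0007,-0.0008,0.015],"twist": 0,"hand": 0.0},{"travel": [-0.0007,-0.0008,0.019],"twist": 0,"hand": 0.0},{"travel": [-0.0007,-0.0008,0.022],"twist": 0,"hand": 0.0},{"travel": [-0.0007,-0.0008,0.024],"twist": 0,"hand": 0.0},{"travel": [-0.0007,-0.0008,0.024],"twist": 0,"hand": 0.0}])

```text
time: 8.53
eef_pos: [419.0, 171.5, 170.2]
tcp_rot: [-3.141, 0.001, 1.274]
contact_force: [-0.3, 0.3, -3.5]
grip_width: 13.0
gripper_force: 59.2
```

Request:
arm_command(increments=[{"travel": [0,0,0.002],"twist": 0,"hand": 0.0},{"travel": [0,0,0.004],"twist": 0,"hand": 0.0},{"travel": [0,0,0.006],"twist": 0,"hand": 0.0},{"travel": [0,0,0.007],"twist": 0,"hand": 0.0},{"travel": [0,0,0.008],"twist": 0,"hand": 0.0},{"travel": [0,0,0.008],"twist": 0,"hand": 0.0}])

```text
time: 9.03
eef_pos: [419.4, 171.6, 163.0]
tcp_rot: [3.141, -0.0, 1.274]
contact_force: [-0.1, -0.1, -3.1]
grip_width: 12.8
gripper_force: 59.4
```

Request:
arm_command(increments=[{"travel": [0,0,0.001],"twist": 0,"hand": 0.0},{"travel": [0,0,0.002],"twist": 0,"hand": 0.0},{"travel": [0,0,0.002],"twist": 0,"hand": 0.0},{"travel": [0,0,0.002],"twist": 0,"hand": 0.0}])

```text
time: 9.37
eef_pos: [419.7, 171.7, 162.6]
tcp_rot: [-3.142, 0.0, 1.274]
contact_force: [-6.0, -0.3, 7.2]
grip_width: 12.9
gripper_force: 60.8
```

It touched down at the expected height (TCP z 162.6, force up 7 N). I release and go straight up.

Request:
arm_command(increments=[{"travel": [0,0,-0.001],"twist": 0,"hand": 0.2},{"travel": [0,0,-0.001],"twist": 0,"hand": 0.45},{"travel": [0,0,-0.001],"twist": 0,"hand": 0.5},{"travel": [0,0,-0.001],"twist": 0,"hand": 0.5},{"travel": [0,0,-0.005],"twist": 0,"hand": 0.5},{"travel": [0,0,-0.02],"twist": 0,"hand": 0.5},{"travel": [0,0,-0.05],"twist": 0,"hand": 0.5},{"travel": [0,0,-0.085],"twist": 0,"hand": 0.5},{"travel": [0,0,-0.12],"twist": 0,"hand": 0.5},{"travel": [0,0,-0.14],"twist": 0,"hand": 0.5}])

```text
time: 10.2
eef_pos: [420.4, 171.8, 305.7]
tcp_rot: [3.136, -0.003, 1.274]
contact_force: [0.7, 0.6, 0.3]
grip_width: 42.5
gripper_force: 0.0
```

Request:
arm_command(increments=[{"travel": [0,0,0],"twist": 0,"hand": 0.5},{"travel": [0,0,0],"twist": 0,"hand": 0.5}])

```text
time: 10.37
eef_pos: [420.0, 171.7, 302.8]
tcp_rot: [3.138, -0.002, 1.274]
contact_force: [-0.1, -0.1, -0.7]
grip_width: 42.7
gripper_force: 0.0
```

```bash
python3 - <<'E'
from h import *
s=snapshot("wrist"); cv2.imwrite("pics/w5.png",s["img"][:,:,::-1]); np.savez("w5.npz",**s); st=get_state(); print(st["eef_pos"],st["tcp_rot"],st["contact_force"],st["grip_width"])
for l,z in (("lid_under",70),("knob_grip",114),("lid_handle",107)):
  for r in spot_point("wrist",l)[:1]: print(np.round(r["position"],1),round(r["score"],2),ray(s,r["position"],z).round(1))
i=s["img"][:,:,::-1]; cv2.imwrite("pics/w5c.png",cv2.resize(i[50:260,240:600],None,fx=2.2,fy=2.2,interpolation=cv2.INTER_CUBIC))
E
```

```text
[419.30476619 171.53900166 300.8725487 ] [ 3.14132444e+00 -1.71713705e-04  1.27376270e+00] [-0.22117878 -0.34620316  0.17260392] 42.67972695664207
[397.1 171.7] 0.9 [489.  155.1  70. ]
[410.9 185.8] 0.69 [489.4 153.2 114. ]
[317.4 183.3] 0.84 [421.1 174.5 107. ]
```

View pics/w5c.png

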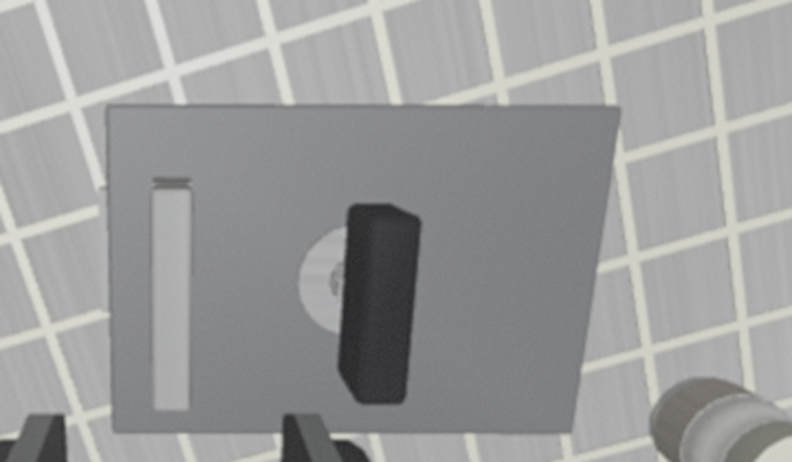

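The crop shows the lid flat over the case, with plate corners at crop pixels (108,105), (620,107), (573,432) and (113,432). The knob bar is still parallel to the handle. I check this against the rim pose and work out the knob position.

```bash
python3 - <<'E'
from h import *
s=dict(np.load("w5.npz"))
f=lambda L,z:np.array([ray(s,(240+a/2.2,50+b/2.2),z)[:2] for a,b in L])
P=f([(108,105),(620,107),(573,432),(113,432)],76); c=P.mean(0)
e=(P[1]+P[2]-P[0]-P[3])/2; w=(P[0]+P[1]-P[2]-P[3])/2
y=np.arctan2(e[1],e[0]); print(c,np.hypot(*e),np.hypot(*w),y,np.arctan2(w[1],w[0])-np.pi/2)
T=f([(378,222),(420,222),(405,403),(362,403)],128); print("knob",T.mean(0),np.hypot(*(T[0]-T[3])),np.hypot(*(T[0]-T[1])))
st=get_state(); yw=st["tcp_rot"][2]
h=np.array([419.7,171.7]); k=h+72*np.array([np.cos(yw-np.pi/2),np.sin(yw-np.pi/2)]); print("from handle",k)
for g in (k,c,T.mean(0)):
  d=g-st["eef_pos"][:2]; print(d@[np.cos(yw),np.sin(yw)], d@[np.sin(yw),-np.cos(yw)],st["eef_pos"])
E
```

```text
[489.90719167 151.64159   ] 192.11163679077268 131.79764638095963 -0.29992801489964593 -0.29734509424912714
knob [490.26964644 150.75281488] 62.158027102198695 13.470797284639755
from handle [488.54610487 150.62361881]
0.6345026450760152 72.87408080840291 [418.67847113 171.34915868 298.93578339]
2.0063100802076086 73.87755825295213 [418.67847113 171.34915868 298.93578339]
1.2625674432372342 74.48430494126399 [418.67847113 171.34915868 298.93578339]
```

Request:
arm_command(increments=[{"travel": [0.001,0.03,0],"twist": 0,"hand": 0.5},{"travel": [0.001,0.06,0.01],"twist": 0,"hand": 0.5},{"travel": [0.001,0.073,0.03],"twist": 0,"hand": 0.5},{"travel": [0.001,0.073,0.055],"twist": 0,"hand": 0.5},{"travel": [0.001,0.073,0.08],"twist": 0,"hand": 0.5},{"travel": [0.001,0.073,0.095],"twist": 0,"hand": 0.5},{"travel": [0.001,0.073,0.095],"twist": 0,"hand": 0.5},{"travel": [0.001,0.073,0.095],"twist": 0,"hand": 0.5}])

```text
time: 11.23
eef_pos: [488.4, 150.9, 203.9]
tcp_rot: [-3.138, 0.002, 1.274]
contact_force: [-0.4, -0.0, -0.2]
grip_width: 42.5
gripper_force: 0.0
```

Request:
arm_command(increments=[{"travel": [0,0.001,0.01],"twist": 0,"hand": 0.5},{"travel": [0,0.001,0.02],"twist": 0,"hand": 0.5},{"travel": [0,0.001,0.03],"twist": 0,"hand": 0.5},{"travel": [0,0.001,0.031],"twist": 0,"hand": 0.5},{"travel": [0,0.001,0.031],"twist": 0,"hand": 0.3},{"travel": [0,0.001,0.031],"twist": 0,"hand": 0.1},{"travel": [0,0.001,0.031],"twist": 0,"hand": 0.0},{"travel": [0,0.001,0.031],"twist": 0,"hand": 0.0},{"travel": [0,0.001,0.031],"twist": 0,"hand": 0.0},{"travel": [0,0.001,0.031],"twist": 0,"hand": 0.0}])

```text
time: 12.07
eef_pos: [490.4, 150.9, 175.2]
tcp_rot: [3.142, -0.0, 1.274]
contact_force: [-1.2, 1.1, 0.2]
grip_width: 17.2
gripper_force: 62.5
```

Request:
arm_command(increments=[{"travel": [0,0,0.003],"twist": 0,"hand": 0.0},{"travel": [0,0,0.006],"twist": 0,"hand": 0.0},{"travel": [0,0,0.009],"twist": 0,"hand": 0.0},{"travel": [0,0,0.012],"twist": 0,"hand": 0.0},{"travel": [0,0,0.014],"twist": 0,"hand": 0.0},{"travel": [0,0,0.015],"twist": 0,"hand": 0.0},{"travel": [0,0,0.015],"twist": 0,"hand": 0.0},{"travel": [0,0,0.015],"twist": 0,"hand": 0.0}])

```text
time: 12.73
eef_pos: [491.6, 151.2, 167.8]
tcp_rot: [-3.141, 0.001, 1.274]
contact_force: [-24.7, -5.1, 44.4]
grip_width: 17.1
gripper_force: 68.7
```

The knob stopped early: 44 N after only about 7 mm, so the pin seems to be on a ledge. I back off and read the relaxed pose.

Request:
arm_command(increments=[{"travel": [0,0,-0.008],"twist": 0,"hand": 0.0},{"travel": [0,0,-0.015],"twist": 0,"hand": 0.0},{"travel": [0,0,-0.015],"twist": 0,"hand": 0.0},{"travel": [0,0,-0.015],"twist": 0,"hand": 0.0},{"travel": [0,0,-0.015],"twist": 0,"hand": 0.0}])

```text
time: 13.15
eef_pos: [490.9, 150.9, 174.7]
tcp_rot: [3.14, -0.0, 1.274]
contact_force: [0.5, 0.7, 1.7]
grip_width: 16.6
gripper_force: 62.8
```

```bash
python3 - <<'E'
from h import *
s=snapshot("wrist"); cv2.imwrite("pics/w6.png",s["img"][:,:,::-1]); np.savez("w6.npz",**s); st=get_state(); print(st["eef_pos"],st["tcp_rot"],st["contact_force"],st["ft_torque"],st["grip_width"])
E
```

```text
[490.89985091 150.86185947 174.77487432] [ 3.14061391e+00 -3.65946435e-04  1.27375121e+00] [1.54594572 0.71515112 3.19213961] [ 0.04287761 -0.169448    0.03732699] 16.794854818874402
```

View pics/w6.png

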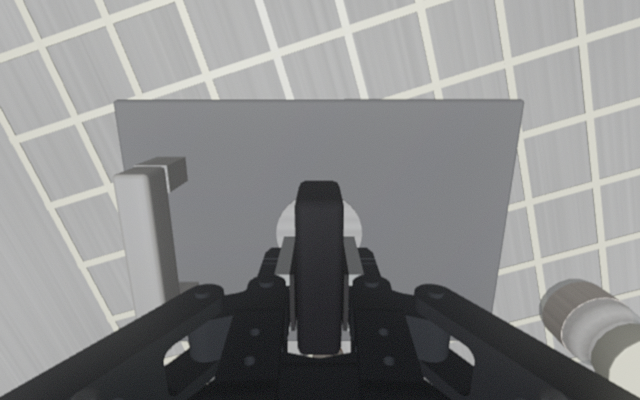

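The relaxed picture shows the lid symmetric about the tool axis (corners at (116,100) and (522,100)), with the knob bar straight in the fingers. Next I feel for the lid's play in the case along lid x.

Request:
arm_command(increments=[{"travel": [0,0.002,0],"twist": 0,"hand": 0.0},{"travel": [0,0.003,0],"twist": 0,"hand": 0.0},{"travel": [0,0.004,0],"twist": 0,"hand": 0.0},{"travel": [0,0.004,0],"twist": 0,"hand": 0.0},{"travel": [0,0.004,0],"twist": 0,"hand": 0.0}])

```text
time: 13.62
eef_pos: [492.2, 150.3, 173.3]
tcp_rot: [-3.134, 0.001, 1.274]
contact_force: [-8.3, 4.0, 3.3]
grip_width: 16.8
gripper_force: 62.9
```

Request:
arm_command(increments=[{"travel": [0,-0.004,0],"twist": 0,"hand": 0.0},{"travel": [0,-0.006,0],"twist": 0,"hand": 0.0},{"travel": [0,-0.008,0],"twist": 0,"hand": 0.0},{"travel": [0,-0.008,0],"twist": 0,"hand": 0.0},{"travel": [0,-0.008,0],"twist": 0,"hand": 0.0}])

```text
time: 14.03
eef_pos: [486.9, 152.0, 175.2]
tcp_rot: [3.141, -0.0, 1.274]
contact_force: [1.6, -0.2, 1.4]
grip_width: 17.0
gripper_force: 62.7
```

Request:
arm_command(increments=[{"travel": [0,-0.001,0],"twist": 0,"hand": 0.0},{"travel": [0,-0.002,0],"twist": 0,"hand": 0.0},{"travel": [0,-0.003,0],"twist": 0,"hand": 0.0},{"travel": [0,-0.003,0],"twist": 0,"hand": 0.0},{"travel": [0,-0.003,0],"twist": 0,"hand": 0.0}])

```text
time: 14.45
eef_pos: [485.1, 152.5, 175.6]
tcp_rot: [3.137, -0.001, 1.274]
contact_force: [8.1, -3.1, 0.8]
grip_width: 17.2
gripper_force: 62.4
```

The walls are felt at about x 492.2 and 485.1, so the middle is about 488.7 and the lid had sat some 2 mm towards +x. I centre it and push again.

Request:
arm_command(increments=[{"travel": [0,0.003,0],"twist": 0,"hand": 0.0},{"travel": [0,0.0055,0],"twist": 0,"hand": 0.0},{"travel": [0,0.0055,0],"twist": 0,"hand": 0.0},{"travel": [0,0.0055,0.003],"twist": 0,"hand": 0.0},{"travel": [0,0.0055,0.006],"twist": 0,"hand": 0.0},{"travel": [0,0.0055,0.008],"twist": 0,"hand": 0.0},{"travel": [0,0.0055,0.008],"twist": 0,"hand": 0.0},{"travel": [0,0.0055,0.008],"twist": 0,"hand": 0.0}])

```text
time: 15.12
eef_pos: [488.5, 151.4, 166.6]
tcp_rot: [-3.14, 0.0, 1.274]
contact_force: [-3.7, 0.7, 4.2]
grip_width: 17.0
gripper_force: 63.2
```

Request:
arm_command(increments=[{"travel": [0,0,0.003],"twist": 0,"hand": 0.0},{"travel": [0,0,0.005],"twist": 0,"hand": 0.0},{"travel": [0,0,0.007],"twist": 0,"hand": 0.0},{"travel": [0,0,0.007],"twist": 0,"hand": 0.0},{"travel": [0,0,0.007],"twist": 0,"hand": 0.0}])

```text
time: 15.53
eef_pos: [488.7, 151.4, 160.4]
tcp_rot: [-3.14, 0.0, 1.274]
contact_force: [-7.8, 0.6, 8.6]
grip_width: 16.9
gripper_force: 63.7
```

Request:
arm_command(increments=[{"travel": [0,-0.0005,0.001],"twist": 0,"hand": 0.0},{"travel": [0,-0.0005,0.002],"twist": 0,"hand": 0.0},{"travel": [0,-0.001,0.003],"twist": 0,"hand": 0.0},{"travel": [0,-0.001,0.003],"twist": 0,"hand": 0.0}])

```text
time: 15.87
eef_pos: [488.7, 151.5, 160.1]
tcp_rot: [3.141, 0.001, 1.274]
contact_force: [-10.6, -1.7, 19.9]
grip_width: 16.8
gripper_force: 65.3
```

That is the bottom stop. Now the clockwise quarter turn.

Request:
arm_command(increments=[{"travel": [0,-0.001,0],"twist": 0.08,"hand": 0.0},{"travel": [0,-0.001,0],"twist": 0.17,"hand": 0.0},{"travel": [0,-0.001,0],"twist": 0.26,"hand": 0.0},{"travel": [0,-0.001,0],"twist": 0.35,"hand": 0.0},{"travel": [0,-0.001,0],"twist": 0.44,"hand": 0.0},{"travel": [0,-0.001,0],"twist": 0.53,"hand": 0.0},{"travel": [0,-0.001,0],"twist": 0.62,"hand": 0.0},{"travel": [0,-0.001,0],"twist": 0.71,"hand": 0.0},{"travel": [0,-0.001,0],"twist": 0.8,"hand": 0.0}])

```text
time: 16.62
eef_pos: [488.4, 151.7, 160.1]
tcp_rot: [3.14, -0.002, 0.47]
contact_force: [-8.1, -3.2, 18.1]
grip_width: 16.8
gripper_force: 65.1
```

Request:
arm_command(increments=[{"travel": [0,0,0],"twist": 0.09,"hand": 0.0},{"travel": [0,0,0],"twist": 0.18,"hand": 0.0},{"travel": [0,0,0],"twist": 0.27,"hand": 0.0},{"travel": [0,0,0],"twist": 0.36,"hand": 0.0},{"travel": [0,0,0],"twist": 0.45,"hand": 0.0},{"travel": [0,0,0],"twist": 0.54,"hand": 0.0},{"travel": [0,0,0],"twist": 0.63,"hand": 0.0},{"travel": [0,0,0],"twist": 0.7,"hand": 0.0},{"travel": [0,0,0],"twist": 0.74,"hand": 0.0},{"travel": [0,0,0],"twist": 0.74,"hand": 0.0}])

```text
time: 17.45
eef_pos: [488.4, 151.7, 160.1]
tcp_rot: [3.141, -0.002, -0.267]
contact_force: [-7.3, -1.9, 18.3]
grip_width: 16.7
gripper_force: 65.0
```

```bash
python3 - <<'E'
from h import *
st=get_state(); print(st["tcp_rot"],st["contact_force"],st["ft_torque"],st["joint_positions"])
E
```

```text
[ 3.14148618e+00 -2.48846780e-03 -2.67318856e-01] [-7.28142919 -1.90774747 18.29379375] [-0.38261967  1.43564724  0.01851095] [ 1.96735895e-01 -4.69886386e-02  2.08146622e+00 -1.35320041e-03
  1.10493780e+00  2.03545774e+00]
```

It turned 1.54 rad. I ease up so the spring seats the pin, then release and rise.

Request:
arm_command(increments=[{"travel": [0,0,-0.002],"twist": 0,"hand": 0.0},{"travel": [0,0,-0.004],"twist": 0,"hand": 0.0},{"travel": [0,0,-0.005],"twist": 0,"hand": 0.0},{"travel": [0,0,-0.005],"twist": 0,"hand": 0.0},{"travel": [0,0,-0.005],"twist": 0,"hand": 0.2},{"travel": [0,0,-0.005],"twist": 0,"hand": 0.4},{"travel": [0,0,-0.005],"twist": 0,"hand": 0.5},{"travel": [0,0,-0.005],"twist": 0,"hand": 0.5},{"travel": [0,0,-0.015],"twist": 0,"hand": 0.5}])

```text
time: 18.2
eef_pos: [485.5, 151.5, 169.4]
tcp_rot: [3.139, 0.005, -0.266]
contact_force: [-0.4, -0.0, -0.9]
grip_width: 42.5
gripper_force: 0.0
```

Request:
arm_command(increments=[{"travel": [0,0,-0.025],"twist": 0,"hand": 0.5},{"travel": [0,0,-0.06],"twist": 0,"hand": 0.5},{"travel": [0,0,-0.095],"twist": 0,"hand": 0.5},{"travel": [0,0,-0.12],"twist": 0,"hand": 0.5},{"travel": [0,0,-0.14],"twist": 0,"hand": 0.5},{"travel": [0,0,-0.14],"twist": 0,"hand": 0.5},{"travel": [0,0,-0.14],"twist": 0,"hand": 0.5}])

```text
time: 18.78
eef_pos: [487.6, 152.0, 313.7]
tcp_rot: [-3.14, -0.003, -0.266]
contact_force: [-0.3, -0.7, -0.4]
grip_width: 42.7
gripper_force: 0.0
```

```bash
python3 - <<'E'
from h import *
s=snapshot("wrist"); cv2.imwrite("pics/w7.png",s["img"][:,:,::-1]); np.savez("w7.npz",**s); st=get_state(); print(st["eef_pos"],st["contact_force"])
for l,z in (("lid_under",70),("knob_grip",102)):
  for r in spot_point("wrist",l)[:1]: print(np.round(r["position"],1),round(r["score"],2),ray(s,r["position"],z).round(1))
E
```

```text
[486.92004667 151.87244876 311.74446618] [-0.38432556  0.72152785 -0.65525418]
[319.  171.3] 0.7 [490.7 151.5  70. ]
[318.9 181.7] 0.92 [488.7 152.1 102. ]
```

View pics/w7.png

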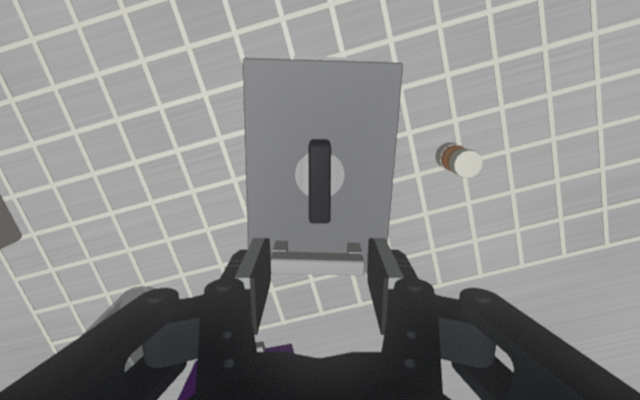

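The knob bar, at (319,181), now stands crosswise to the handle at (319,263), and the lid is flat and centred. I check its height by projection and hand in if it reads as caught.

```bash
python3 - <<'E'
from h import *
s=dict(np.load("w7.npz")); c=np.array([489,151.3]); u=np.array([np.cos(-.28),np.sin(-.28)])
g=cv2.cvtColor(s["img"],cv2.COLOR_RGB2GRAY); col=g[130:235,319]; d=np.where(col<70)[0]; print("dark rows",d.min()+130,d.max()+130, "dark cols", np.where(g[180,290:350]<70)[0][[0,-1]]+290)
n=np.array([-u[1],u[0]])
for k in (0,12):
    zt=128-k; print(k,"far top/bottom edge rows",proj(s,[*(c+33*u),zt]).round(1),proj(s,[*(c-33*u),zt]).round(1),proj(s,[*(c+33*u),zt-34]).round(1),"cols",proj(s,[*(c+9*n),zt])[0].round(1),proj(s,[*(c-9*n),zt])[0].round(1))
E
```

```text
dark rows 140 222 dark cols [309 329]
0 far top/bottom edge rows [320.4 145.5] [319.1 229.9] [320.3 140. ] cols 307.8 331.6
12 far top/bottom edge rows [320.3 143.4] [319.1 224.5] [320.2 138.3] cols 308.3 331.1
```

The bar's near edge is at row 222. Caught predicts 224 and up predicts 230, so the knob is down and caught.

```bash
python3 -c "
from bench import *
print(job_done())"
```

```text
the job is handed in; nothing more can be done
None
```

The lid is home on the white case, its knob pushed down, turned about 1.54 rad clockwise and caught, the gripper is clear, no other things were handled, and the job was handed in at about 19 s; no verdict was returned.

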